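Lock the bonsai turntable

ROBOT

A 6-joint arm with a two-finger parallel gripper is mounted at the origin on the work surface. World frame = base frame: x ahead of the robot, y to its left, z up, the work surface at z = 0. Lengths are in m, angles in rad, forces in N, time in s.
With the tool pointing down it reaches from about 0.35 to 1 m from the base axis. Payload 7.1 kg.
Tool frame: the origin (TCP) lies midway between the tips of the shut fingers; the grasp point (between the pads) lies 19 mm behind it; z points along the fingers, y is the line along which they close (so a half turn about z gives the same grasp; the last joint's range is limited). The gripper opens to 85 mm and grips with 20 to 120 N. Pads are 22 mm wide; open, the fingers measure 114 mm over their backs; the gripper's body (76 mm by 85 mm) begins 54 mm behind the grasp point. The pads swing forward as they close: fully open they stand 13 mm farther back than shut.
Start: joints at [-1.18, 0.423, 1.63, -0, 1.089, -0.019], TCP at [0.249, -0.573, 0.231] pointing down, gripper open.
Joint ranges: [-3, 3], [-0.9, 2.11], [0.09, 2.58], [-1.31, 4.45], [0.11, 2.69], [-2.54, 2.54]. Speed limits (rad/s): [2.39, 2.39, 3.01, 3.14, 3.14, 3.14].

INTERFACE

Orientations are given as a unit quaternion [w, x, y, z].
In Python, from cell import read_state, snapshot, job_done gives the robot as it stands.
- The arm moves only by the tool play_rows, never from a script. Its argument "steps" is one flat list of numbers, 7 for each row, row after row: the shift along the tool's x, y, z normalised to -1 to 1, where 1 is 80 mm, then the turn, a rotation vector about the tool's x, y, z normalised to -1 to 1, where 1 is 30 degrees, then the closure, from -1 (fully open) to 1 (shut). In form: [dx, dy, dz, wx, wy, wz, gripper, dx, dy, dz, wx, wy, wz, gripper, ...]. A call has 1 to 10 rows; each row shifts and turns the commanded pose from where the row before left it, along the tool's axes as they then stand; what a row does not reach is not made up. A row lasts 1/12 s, in which the tool goes at most 41.7 mm and 7.16 degrees, less where a joint would pass 70% of its speed; a pose out of reach is approached as far as the arm can. A call with a number of a shift or a turn outside -1 to 1 is refused whole. A call with a gripper value outside its range is refused whole. The fingers move at their own pace and stop on an object; "grip_force" is the grip in N (left out, the last holds). Time passes only in rows, so rows that do not move let the fingers close. It gives the time, the measured TCP pose, the force, the opening and the grip force at its end, in the units of the state.
- read_state(): the state, without advancing time (a new reading comes with each control period).
- snapshot(name): name is "scene" or "side" or "wrist"; returns a dict with "pixels" (400x640x3 uint8, red, green, blue), "K" (3x3 intrinsics, pixels), "distortion" ([k1, k2, p1, p2, k3] as OpenCV has them; the pictures are not rectified), "R" (3x3) and "t" (3): a world point X has camera coordinates R X + t; the wrist camera has in their place "hand_eye" (4x4, takes a point from camera to tool coordinates, whose origin is the TCP and whose axes are the flange's). Camera axes: x right, y down, z forward; pixel columns grow to the right and rows downward; lengths in m; the calibration is good to about 2 mm. A picture is of the moment at which its call begins: read the wrist's pose just before it. There is no depth.
- job_done(): hands the job in; it is judged then, once.
The state is a dict: "t": time; "qpos": joint angles; "dq": joint speeds; "tau": joint torques, N m; "position": TCP position; "tcp_rot": TCP orientation; "ft_force": force on the tool from outside, world axes, zero at the start; "moment": the same for the moment, N m; "grip_width": finger opening in m; "grip_force": force on a finger pad.
Only numpy, scipy, OpenCV 4.12 (cv2) and the standard library are available. Lean on these libraries where they do the work, as an engineer would, in place of code of your own. Each camera call takes 0.05 s, during which the arm holds its last target. There are 200 camera calls.

TASK

Lock the bonsai turntable ready for repotting by pushing with the fingertips. First push the blue peg to turn the wooden disc until its two steel keeper posts stand squarely either side of the brass bolt's path; then push the red pad in to its stop and let go, so that the sprung slide comes back and latches on its stop pin at the middle position with the bolt between the posts. Nothing needs gripping: lift nothing, and leave the other things on the board where they are.

Things in the scene. Friction and masses are not known exactly. Their poses are not given: they have to be found in the camera images.
- stand: Fixed dark wood stand of disc and lock, turned up to 0.35 rad. Origin on the table under the axle. The lock lies on its -y side; the red pad is pushed along its +y axis. Foot: radius 75 mm, 18 mm high, plus a 70 mm wide plank to y = -148 mm; on that a block 60 mm wide, 44 mm high (y -108 to -148) and a steel bridge 48 mm wide, top at 80 mm (y -125 to -142). Beyond y = -148 mm nothing fixed.
- turntable (a joint): Angle of the light wooden disc (radius 95 mm, top 40 mm above the table) about its axle, positive anticlockwise from above, rad. 0 = keeper posts centred on the bolt's path. It starts at 0.45 to 1.2: turn it clockwise. Travel -0.6 to 1.6. It stays where it is left (friction 0.15 N m, about 2 N at the peg).
- lock_slide (a joint): Travel of the brass slide along the stand's +y axis, m. 0 = out (start), 0.042 = in, at its stop. A spring pushes it out: 2.4 N at 0, 7.5 N at 0.042, plus about 2 N while its ramp lifts the pin. Past 0.026 the pin drops behind the shoulder; let go from there it returns and is held at 0.026 (mid). Let go earlier it returns to 0. Latched too soon it blocks the posts for good: turn the disc first.
- stop_pin (a joint): Lift of the sprung upright steel stop pin above the slide, m. 0 = down (start, and when latched); the slide's ramp lifts it by up to 0.008 on the way. Works by itself; not to be handled.
- axle (a point): Centre of the disc's top face, 40 mm above the table.
- turn_peg (a point): Centre of the top of the blue upright peg on the disc: 18 mm in diameter, 45 mm tall above the disc (40 to 85 mm above the table), 70 mm from the axle, diametrically opposite the keeper. Turns with the disc. When the disc is at 0 the peg stands at stand (0, +70 mm).
- keeper (a point): Point midway between the tops of the two steel keeper posts on the disc, 80 mm from the axle, 67 mm above the table. Posts are 10 mm thick and 34 mm apart between centres (24 mm clear), 27 mm tall. Turns with the disc; at joint 0 at stand (0, -80 mm).
- push_pad (a point): Centre of the outer (to be pushed) face of the red pad on the slide: 44 mm wide, 8 mm thick, upright, from 40 to 88 mm above the table; this point is 66 mm above it, at stand (0, -193 mm) when the slide is out. Push it along the stand's +y axis, towards the axle.
- bolt_tip (a point): Round tip of the brass bolt (12 mm thick, axis 52 mm above the table), the front end of the slide, at stand (0, -98 mm) when the slide is out; goes 26 mm further in when latched, 42 mm at the stop.
- pin_head (a point): Top of the stop pin's steel head (14 mm wide), 90 mm above the table when down, at stand (0, -135 mm).
- mister: Loose green plastic spray mister with a press button, 64 mm across, 170 mm tall, origin at the centre of its underside. Leave alone.
- bonsai_tray: Loose shallow brown bonsai tray, 200 x 130 x 35 mm, origin at the centre of its underside. Leave alone.
- root_hook: Loose root hook with a wooden handle and stainless steel shank, lying, 210 mm long along its x axis (handle 110 mm to -x, hook 100 mm to +x), 16 mm high, origin under the joint of both. Leave alone.
- glass_vase: Loose small clear glass vase, 72 mm across, 110 mm tall, origin at the centre of its underside. Leave alone.
- small_pot: Loose small blue glazed pot, 80 mm across, 60 mm tall, origin at the centre of its underside. Leave alone.
- moss_jar: Loose amber glass jar with a wooden lid, 66 mm across, 75 mm tall, origin at the centre of its underside. Leave alone.
- soil_brush: Loose soil brush, lying, about 200 mm long, along its x axis. Leave alone.

How it is judged:
By the outcome, as a careful person would: the job done as asked, in the order asked, and still so for the second after the job is handed in, with the robot touching nothing.
It also fails if it takes over 58 s, if anything falls off the work surface, if the arm or the gripper's body presses on something with over 40 N, if the wrist force passes 120 N, or if a joint passes its speed limit or range.

## Working session

There is one attempt and no reset: what is moved stays moved. The work goes in short steps, Python scripts to look and compute and a tool call to move; the robot and the scene stay as the last step left them, time stands still between calls to the robot, and variables do not carry over. Pictures are saved under pics/ and viewed, at most 10 in all, crops included, and the job is handed in when it is done.

Besides the shell and the picture viewer there is one more tool, called after ">>>" as name(argument=value, ...) on one line, values as JSON. play_rows: Moves the arm, as the interface text tells. Its arguments: {"type":"object","properties":{"steps":{"type":"array","items":{"type":"number"}},"grip_force":{"type":"number"}},"required":["steps"]}

```bash
mkdir -p pics; ls
python3 - <<'E'
from cell import *
import cv2
s=read_state();print({k:s[k] for k in('t','position','tcp_rot','ft_force')})
for n in('scene','side'):
    d=snapshot(n);cv2.imwrite(f'pics/{n}0.png',d['pixels'][:,:,::-1]);print(n,d['t'],d['R'])
E
```

```text
pics
{'t': 0.0, 'position': array([ 0.24882114, -0.57274559,  0.23056204]), 'tcp_rot': array([-7.43780744e-04,  9.79083654e-01,  2.03456691e-01, -1.39046063e-04]), 'ft_force': array([-0.36267874, -0.2398876 , -0.21781149])}
scene [-0.02958684 -0.4034346   1.68617592] [[ 0.04404959  0.99892509  0.01443255]
 [ 0.76868312 -0.02466206 -0.63915416]
 [-0.63811119  0.03924854 -0.76894321]]
side [0.51201971 0.22641912 1.03628068] [[-0.89277505 -0.45033085  0.01244321]
 [-0.25988917  0.49227256 -0.83073783]
 [ 0.36798142 -0.74489587 -0.55652478]]
```

View pics/scene0.png

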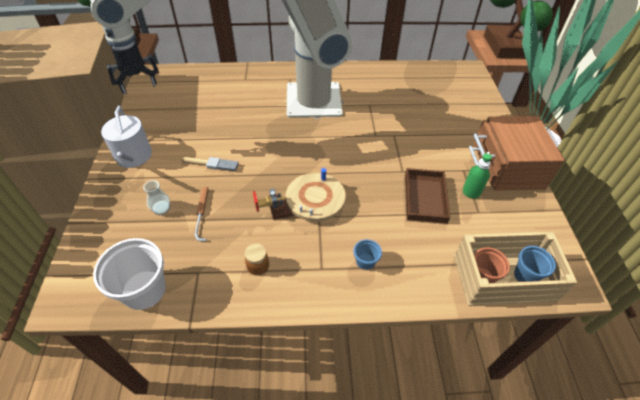

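View pics/side0.png

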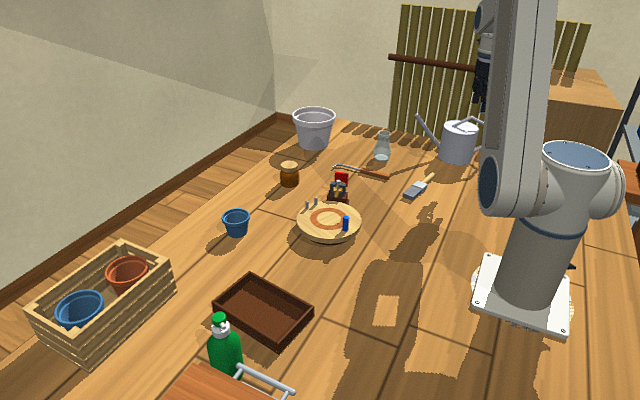

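The scene shows the disc near (316,196), the blue peg at (323,174), the red pad at (255,200) and the bridge at (280,203). The side view shows the same layout: peg (346,223), pad (341,178), disc centre (329,220). Next I triangulate.

```bash
cat > h.py <<'E'
from cell import *
import cv2, numpy as np
def ray(d,uv):
    p=cv2.undistortPoints(np.array([[uv]],float),np.array(d['K']),np.array(d['distortion'],float))[0,0]
    R=np.array(d['R']);t=np.array(d['t'])
    return -R.T@t, R.T@np.array([p[0],p[1],1.])
def plane(d,uv,z):
    o,v=ray(d,uv);return o+v*(z-o[2])/v[2]
def tri(a,ua,b,ub):
    o,v=ray(a,ua);q,w=ray(b,ub)
    s=np.linalg.lstsq(np.c_[v,-w],q-o,rcond=None)[0]
    A=o+v*s[0];B=q+w*s[1];return (A+B)/2,np.linalg.norm(A-B)
def mask(d,col,box):
    x0,y0,x1,y1=box;h=cv2.cvtColor(d['pixels'],cv2.COLOR_RGB2HSV).astype(int)
    H,S,V=h[...,0],h[...,1],h[...,2]
    m={'blue':(H>105)&(H<130)&(S>150),'red':((H<5)|(H>174))&(S>190)}[col]&(V>50)
    k=np.zeros_like(m);k[y0:y1,x0:x1]=1;return m&k
def cen(m):
    y,x=np.nonzero(m);return np.array([x.mean(),y.mean()]),len(x),(x.min(),x.max(),y.min(),y.max())
E
python3 - <<'E'
from h import *
np.set_printoptions(precision=4,suppress=True)
a=snapshot('scene');b=snapshot('side')
for c,ba,bb in(('blue',(300,160,340,190),(335,205,360,240)),('red',(245,185,266,215),(325,165,355,190))):
    u=cen(mask(a,c,ba));v=cen(mask(b,c,bb));print(c,u,v,tri(a,u[0],b,v[0]))
for n,d,box in(('sc',a,(240,150,360,230)),('sd',b,(280,155,380,255))):
    x0,y0,x1,y1=box;cv2.imwrite(f'pics/{n}c.png',cv2.resize(d['pixels'][y0:y1,x0:x1,::-1],None,fx=6 if n=='sc' else 6,fy=6,interpolation=cv2.INTER_CUBIC))
E
python3 -c "
import cv2,numpy as np
a=cv2.imread('pics/scc.png');b=cv2.imread('pics/sdc.png')
cv2.imwrite('pics/sdc.png',b[:600])"
```

```text
blue (array([323.0714, 173.5   ]), 28, (np.int64(322), np.int64(324), np.int64(169), np.int64(178))) (array([345.0395, 222.9342]), 76, (np.int64(342), np.int64(348), np.int64(216), np.int64(230))) (array([0.4751, 0.018 , 0.0637]), np.float64(0.0015491662851331712))h.py:19: RuntimeWarning: Mean of empty slice.
  y,x=np.nonzero(m);return np.array([x.mean(),y.mean()]),len(x),(x.min(),x.max(),y.min(),y.max())
  ret = ret.dtype.type(ret / rcount)
Traceback (most recent call last):
  File "h.py", line 19, in cen
    y,x=np.nonzero(m);return np.array([x.mean(),y.mean()]),len(x),(x.min(),x.max(),y.min(),y.max())
                                                                   ~~~~~^^
ValueError: zero-size array to reduction operation minimum which has no identity
[ WARN:0@0.010] global loadsave.cpp:275 findDecoder imread_('pics/scc.png'): can't open/read file: check file path/integrity
[ WARN:0@0.010] global loadsave.cpp:275 findDecoder imread_('pics/sdc.png'): can't open/read file: check file path/integrity
Traceback (most recent call last):
TypeError: 'NoneType' object is not subscriptable
```

```bash
sed -i 's/((H<5)|(H>174))&(S>190)/((H<7)|(H>172))\&(S>160)/' h.py
python3 - <<'E'
from h import *
np.set_printoptions(precision=4,suppress=True)
a=snapshot('scene');b=snapshot('side')
try:
  c='red';u=cen(mask(a,c,(245,185,264,215)));v=cen(mask(b,c,(325,165,355,190)));print(c,u,v,tri(a,u[0],b,v[0]))
except Exception as e: print(e)
print(plane(a,(316,196),.04),plane(b,(329,220),.04), plane(a,(255,200),.066))
s=read_state();w=snapshot('wrist');print(w['hand_eye'],w['K'])
E
```

```text
red (array([255.1111, 199.3611]), 36, (np.int64(253), np.int64(257), np.int64(192), np.int64(209))) (array([341.2072, 176.4865]), 111, (np.int64(335), np.int64(347), np.int64(172), np.int64(186))) (array([ 0.5826, -0.195 ,  0.072 ]), np.float64(0.0007240458400221228))
[ 0.5488 -0.008   0.04  ] [ 0.5338 -0.0022  0.04  ] [ 0.5806 -0.1958  0.066 ]
[[-0.0004 -0.9543 -0.2989  0.0774]
 [ 1.     -0.0002 -0.0006  0.0007]
 [ 0.0006 -0.2989  0.9543 -0.1419]
 [ 0.      0.      0.      1.    ]] [[313.6611   0.     321.5385]
 [  0.     313.6611 194.9429]
 [  0.       0.       1.    ]]
```

>>> play_rows(steps=[0.369,-0.26,-0.055,0,0,0,1,0.369,-0.26,-0.055,0,0,0,1,0.369,-0.26,-0.055,0,0,0,1,0.369,-0.26,-0.055,0,0,0,1,0.369,-0.26,-0.055,0,0,0,1,0.369,-0.26,-0.055,0,0,0,1,0.369,-0.26,-0.055,0,0,0,1,0.369,-0.26,-0.055,0,0,0,1])

```text
t: 1.02
position: [0.3999, -0.3249, 0.2669]
tcp_rot: [0.0, 0.979, 0.203, 0.0]
ft_force: [0.4, 0.1, -0.4]
grip_width: 0.0002
grip_force: 0.0
```

>>> play_rows(steps=[0.369,-0.26,-0.055,0,0,0,1,0.369,-0.26,-0.055,0,0,0,1,0.369,-0.26,-0.055,0,0,0,1,0.369,-0.26,-0.055,0,0,0,1,0.369,-0.26,-0.055,0,0,0,1,0.369,-0.26,-0.055,0,0,0,1,0.369,-0.26,-0.055,0,0,0,1,0.369,-0.26,-0.055,0,0,0,1])

```text
t: 1.68
position: [0.5503, -0.078, 0.3021]
tcp_rot: [0.0, 0.979, 0.204, 0.0]
ft_force: [0.7, -0.4, -0.3]
grip_width: -0.0002
grip_force: 0.0
```

>>> play_rows(steps=[0,0,0,0,0,-0.22,1,0,0,0,0,0,-0.22,1,0,0,0,0,0,-0.22,1,0,0,0,0,0,-0.22,1,0,0,0,0,0,-0.22,1,0,0,0,0,0,-0.22,1,0,0,0,0,0,-0.22,1,0,0,0,0,0,-0.22,1,0,0,0,0,0,-0.22,1,0,0,0,0,0,-0.22,1])

```text
t: 2.52
position: [0.5496, -0.0798, 0.3017]
tcp_rot: [-0.0, 0.708, 0.706, -0.0]
ft_force: [0.3, -0.8, 0.4]
grip_width: -0.0
grip_force: 0.0
```

```bash
cat >> h.py <<'E'
from scipy.spatial.transform import Rotation as Ro
def wrist():
    s=read_state();d=snapshot('wrist');q=s['tcp_rot']
    T=np.eye(4);T[:3,:3]=Ro.from_quat([q[1],q[2],q[3],q[0]]).as_matrix();T[:3,3]=s['position']
    C=np.linalg.inv(T@np.array(d['hand_eye']));d['R']=C[:3,:3];d['t']=C[:3,3];return d
E
python3 - <<'E'
from h import *
s=read_state();print(s['t'],s['position'],s['tcp_rot'],s['ft_force'],s['grip_width'])
w=wrist();cv2.imwrite('pics/w1.png',w['pixels'][:,:,::-1])
E
```

```text
2.5167 [ 0.54957599 -0.07977114  0.30169721] [-3.41936424e-05  7.08292651e-01  7.05918918e-01 -2.57494010e-05] [ 0.25351298 -0.80372721  0.4485564 ] -3.87690472690693e-05
```

View pics/w1.png

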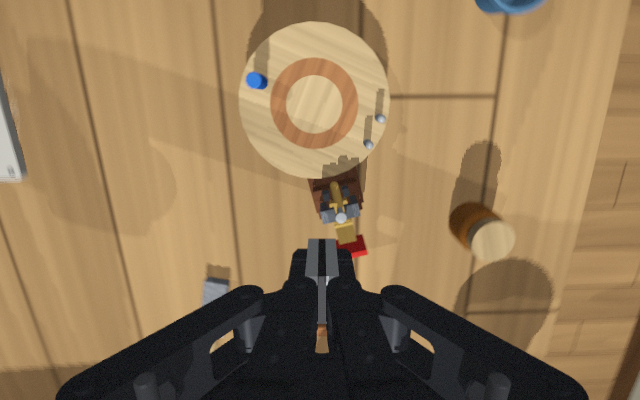

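The wrist view shows: disc centred about (314,101) with an orange ring, blue peg (257,80), posts (380,118) and (368,144), pin head (341,218), red pad (350,246).

```bash
cat >> h.py <<'E'
def measure(w,pegbox=(200,0,420,190)):
    h=cv2.cvtColor(w['pixels'],cv2.COLOR_RGB2HSV).astype(int)
    m=((h[...,0]>5)&(h[...,0]<13)&(h[...,1]>130)&(h[...,2]>120)).astype(np.uint8);m[170:]=0;m[:,:230]=0;m[:,420:]=0
    m=cv2.morphologyEx(m,cv2.MORPH_OPEN,np.ones((3,3)))
    n,l,st,c=cv2.connectedComponentsWithStats(m);i=1+st[1:,4].argmax()
    cs,_=cv2.findContours((l==i).astype(np.uint8),0,1);cs=max(cs,key=cv2.contourArea)
    P=np.array([plane(w,p[0],.04)[:2] for p in cs])
    A=np.c_[2*P,np.ones(len(P))];x=np.linalg.lstsq(A,(P**2).sum(1),rcond=None)[0];ax=x[:2];r=np.sqrt(x[2]+ax@ax)
    b=cen(mask(w,'blue',pegbox));pg=plane(w,b[0],.064)[:2]
    return ax,r,pg,b
E
python3 - <<'E'
from h import *
np.set_printoptions(precision=4,suppress=True)
w=wrist();ax,r,pg,b=measure(w)
print('axle',ax,'ring r',r,'peg',pg,b,'peg radius',np.linalg.norm(pg-ax))
pin=plane(w,(341,217.5),.09)[:2];k=(plane(w,(380,118),.067)+plane(w,(368,144),.067))[:2]/2
u=cen(mask(w,'red',(320,220,380,260)));rd=plane(w,u[0],.088)[:2]
print('pin',pin,np.linalg.norm(pin-ax),'keeper',k,np.linalg.norm(k-ax),'red',rd,np.linalg.norm(rd-ax),u)
an=lambda v:np.degrees(np.arctan2(v[1],v[0]))
print('stand+y dir: pin',an(ax-pin),'red',an(ax-rd),' peg dir',an(pg-ax),'keeper dir',an(ax-k))
E
```

```text
Traceback (most recent call last):
  File "h.py", line 29, in measure
    n,l,st,c=cv2.connectedComponentsWithStats(m);i=1+st[1:,4].argmax()
                                                     ~~~~~~~~~~~~~~~^^
ValueError: attempt to get argmax of an empty sequence
```

Run:
```python
import cv2
h=cv2.cvtColor(cv2.imread('pics/w1.png'),cv2.COLOR_BGR2HSV)
print(h[100,276:284].tolist(),h[100,240:262:5].tolist(),h[66,310:314].tolist())
```

```text
[[14, 136, 190], [14, 131, 193], [13, 131, 192], [14, 135, 191], [13, 134, 188], [14, 139, 181], [14, 137, 179], [14, 132, 179]] [[19, 88, 196], [19, 89, 198], [19, 83, 219], [20, 80, 222], [19, 83, 222]] [[14, 138, 186], [13, 136, 186], [14, 130, 186], [14, 140, 182]]
```

```bash
sed -i 's/(h\[...,0\]<13)&(h\[...,1\]>130)/(h[...,0]<17)\&(h[...,1]>112)/' h.py
cat > m.py <<'E'
from h import *
np.set_printoptions(precision=4,suppress=True)
w=wrist();ax,r,pg,b=measure(w)
print('axle',ax,'ring r',r,'peg',pg,b,'peg radius',np.linalg.norm(pg-ax))
pin=plane(w,(341,217.5),.09)[:2];k=(plane(w,(380,118),.067)+plane(w,(368,144),.067))[:2]/2
u=cen(mask(w,'red',(320,220,380,260)));rd=plane(w,u[0],.088)[:2]
print('pin',pin,np.linalg.norm(pin-ax),'keeper',k,np.linalg.norm(k-ax),'red',rd,np.linalg.norm(rd-ax),u)
an=lambda v:np.degrees(np.arctan2(v[1],v[0]))
print('stand+y dir: pin',an(ax-pin),'red',an(ax-rd),' peg dir',an(pg-ax),'keeper dir',an(ax-k))
E
python3 m.py
```

```text
axle [ 0.542  -0.0122] ring r 0.053945648067108096 peg [0.4775 0.0158] (array([256.8828,  80.1245]), 273, (np.int64(247), np.int64(267), np.int64(72), np.int64(88))) peg radius 0.07035938583686904
pin [ 0.5736 -0.143 ] 0.13457677687235647 keeper [ 0.6131 -0.0427] 0.077322955923697 red [ 0.5912 -0.1838] 0.17852615709248393 (array([354.5782, 247.118 ]), 339, (np.int64(336), np.int64(366), np.int64(235), np.int64(257)))
stand+y dir: pin 103.59823935672955 red 106.00972167359467  peg dir 156.5231467025152 keeper dir 156.75523444953842
```

>>> play_rows(steps=[0.245,-0.365,0,0,0,0,1,0.245,-0.365,0,0,0,0,1,0.245,-0.365,0,0,0,0,1,0,0,0,0,0,0.193,1,0,0,0,0,0,0.193,1,0,0,0,0,0,0.193,1,0,0,0,0,0,0.193,1,0,0,0,0,0,0,1])

```text
t: 3.33
position: [0.4626, -0.0201, 0.3019]
tcp_rot: [0.0, 0.839, 0.544, 0.0]
ft_force: [0.1, 0.2, 0.9]
grip_width: 0.0002
grip_force: 0.0
```

>>> play_rows(steps=[0,0,0.385,0,0,0,1,0,0,0.385,0,0,0,1,0,0,0.385,0,0,0,1,0,0,0.385,0,0,0,1,0,0,0.385,0,0,0,1,0,0,0.385,0,0,0,1,0,0,0.385,0,0,0,1,0,0,0.385,0,0,0,1,0,0,0,0,0,0,1])

```text
t: 4.08
position: [0.4591, -0.02, 0.0508]
tcp_rot: [-0.003, 0.837, 0.547, -0.004]
ft_force: [-0.6, 0.2, -0.0]
grip_width: 0.0002
grip_force: 0.0
```

Run:
```python
from h import *
s=read_state();print(s['t'],s['position'],s['tcp_rot'],s['ft_force'])
w=wrist();cv2.imwrite('pics/w2.png',w['pixels'][:,:,::-1])
```

```text
4.0833 [ 0.45911631 -0.02003425  0.05078789] [-0.00271141  0.83700315  0.54717962 -0.00358235] [-0.55876149  0.19588261 -0.02395531]
```

View pics/w2.png

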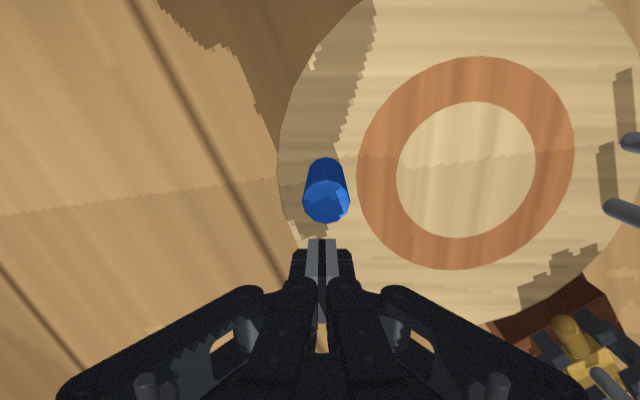

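The peg is straight ahead of the shut fingertips, at (326,195) against the tips at (322,245). Now I push along the arc.

>>> play_rows(steps=[0.08,0,0,0,0,0,1,0.08,0,0,0,0,0,1,0.08,0,0,0,0,0,1,0.082,-0.019,0,0,0,0.177,1,0.082,-0.019,0,0,0,0.177,1,0.082,-0.019,0,0,0,0.177,1,0.082,-0.019,0,0,0,0.177,1,0.082,-0.019,0,0,0,0.177,1,0.082,-0.019,0,0,0,0.177,1,0,0,0,0,0,0,1])

```text
t: 4.97
position: [0.4885, 0.0351, 0.0571]
tcp_rot: [0.0, 0.955, 0.295, 0.002]
ft_force: [-0.1, -0.1, 0.4]
grip_width: 0.0003
grip_force: 0.0
```

Run:
```python
from h import *
np.set_printoptions(precision=4,suppress=True)
s=read_state();print(s['t'],s['position'],s['tcp_rot'],s['ft_force'])
w=wrist();cv2.imwrite('pics/w3.png',w['pixels'][:,:,::-1])
ax=np.array([.542,-.0122])
b=cen(mask(w,'blue',(200,100,450,260)));pg=plane(w,b[0],.07)[:2]
print(b,pg,np.linalg.norm(pg-ax),np.degrees(np.arctan2(*(pg-ax)[::-1]))-103.6)
```

```text
4.9667 [0.4885 0.0351 0.0571] [0.0005 0.9554 0.2952 0.002 ] [-0.0805 -0.1344  0.3716]
(array([318.6146, 227.6519]), 2278, (np.int64(298), np.int64(339), np.int64(193), np.int64(259))) [0.5059 0.0476] 0.06986819592929572 17.519781870304413
```

View pics/w3.png

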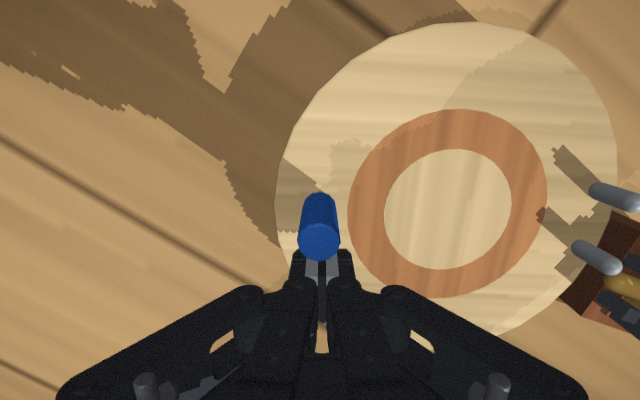

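Peg at (319,228) touching the tips, about 17.5° to go. The posts are at the right, (612,195) and (596,258), approaching the bolt. Another 15.6°, then I check.

>>> play_rows(steps=[0.06,-0.015,0,0,0,0.13,1,0.06,-0.015,0,0,0,0.13,1,0.06,-0.015,0,0,0,0.13,1,0.06,-0.015,0,0,0,0.13,1,0,0,0,0,0,0,1,0,0,0,0,0,0,1])

```text
t: 5.52
position: [0.5014, 0.0474, 0.056]
tcp_rot: [0.0, 0.986, 0.166, 0.001]
ft_force: [0.1, 0.4, -0.4]
grip_width: -0.0005
grip_force: 0.0
```

Run:
```python
from h import *
np.set_printoptions(precision=4,suppress=True)
s=read_state();print(s['t'],s['position'],s['tcp_rot'],s['ft_force'])
w=wrist()
ax=np.array([.542,-.0122])
b=cen(mask(w,'blue',(200,100,450,260)));pg=plane(w,b[0],.07)[:2]
print(b,pg,np.linalg.norm(pg-ax),np.degrees(np.arctan2(*(pg-ax)[::-1]))-103.6)
```

```text
5.5167 [0.5014 0.0474 0.056 ] [0.     0.9861 0.1659 0.0007] [ 0.1211  0.3618 -0.351 ]
(array([319.9879, 227.8462]), 2315, (np.int64(299), np.int64(341), np.int64(192), np.int64(259))) [0.5222 0.0547] 0.06980194568713942 2.8740042009974616
```

>>> play_rows(steps=[-0.15,0,0,0,0,0,1,-0.1,0,-0.3,0,0,0,1,0,0,-0.4,0,0,0,1,0,0,-0.4,0,0,0,1,0,0,-0.4,0,0,0,1,0,0.33,-0.4,0,0,0,1,0,0.33,-0.4,0,0,0,1,0,0.33,-0.4,0,0,0,1,0,0,0,0,0,0,1,0,0,0,0,0,0,1])

```text
t: 6.4
position: [0.5088, -0.0354, 0.2734]
tcp_rot: [0.001, 0.986, 0.164, 0.002]
ft_force: [-0.6, 0.6, -0.6]
grip_width: 0.0001
grip_force: 0.0
```

Run:
```python
from h import *
s=read_state();print(s['t'],s['position'],s['tcp_rot'],s['ft_force'])
w=wrist();cv2.imwrite('pics/w4.png',w['pixels'][:,:,::-1])
```

```text
6.4 [ 0.50883866 -0.03536338  0.27339403] [5.71692910e-04 9.86489438e-01 1.63806186e-01 2.40751390e-03] [-0.58640847  0.57105553 -0.55619847]
```

View pics/w4.png

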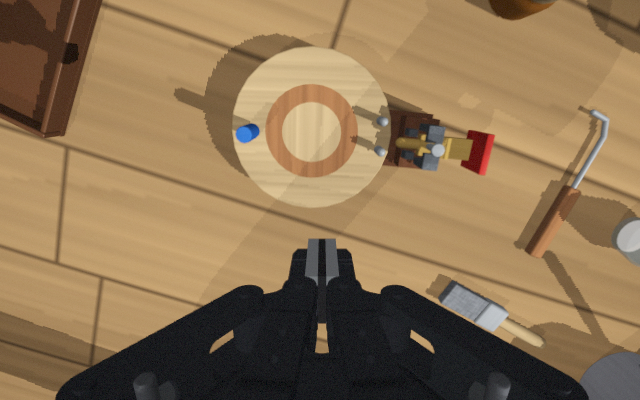

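Posts at (383,121) and (381,152), pin head (438,151), bolt tip (400,143), pad (480,152), peg (247,133). Now I measure.

Run:
```python
from h import *
np.set_printoptions(precision=4,suppress=True)
w=wrist();ax,r,pg,b=measure(w);p=w['pixels']
an=lambda v:np.degrees(np.arctan2(v[1],v[0]))
g=cv2.cvtColor(p,cv2.COLOR_RGB2HSV).astype(int)
m=(g[...,1]<70)&(g[...,2]>90)
def c(x0,y0,x1,y1):
    k=np.zeros_like(m);k[y0:y1,x0:x1]=1;return cen(m&k)
P=[c(376,114,392,128),c(374,145,390,158),c(430,143,446,159)];print(P)
k=[plane(w,q[0],z)[:2] for q,z in zip(P,(.06,.06,.088))]
print('posts gap',np.linalg.norm(k[0]-k[1]));kp=(k[0]+k[1])/2;pin=k[2]
u=cen(mask(w,'red',(450,120,500,185)));rd=plane(w,u[0],.07)[:2]
print('axle',ax,r,'peg',pg,np.linalg.norm(pg-ax),'kp',kp,np.linalg.norm(kp-ax),'pin',pin,np.linalg.norm(pin-ax),'red',rd,np.linalg.norm(rd-ax),u)
print('peg',an(pg-ax),'kp',an(ax-kp),'posts normal',an(k[0]-k[1]),'pin',an(ax-pin),'red',an(ax-rd),'peg-keeper',an(pg-kp))
```

```text
[(array([385.1071, 119.1786]), 84, (np.int64(378), np.int64(390), np.int64(114), np.int64(124))), (array([382.3086, 149.6049]), 81, (np.int64(376), np.int64(387), np.int64(145), np.int64(155))), (array([438.0914, 150.6041]), 197, (np.int64(430), np.int64(445), np.int64(143), np.int64(158)))]
posts gap 0.03367192392500228
axle [ 0.5433 -0.0114] 0.05295513542744175 peg [0.5212 0.0551] 0.07005920806218272 kp [ 0.5654 -0.0885] 0.08020677865945912 pin [ 0.5699 -0.1425] 0.13379974429803596 red [ 0.5858 -0.1957] 0.18918243430275505 (array([481.6978, 150.1213]), 890, (np.int64(464), np.int64(497), np.int64(129), np.int64(173)))
peg 108.44328144639326 kp 105.9699164934986 posts normal 16.776919368712708 pin 101.44401167517971 red 102.95774338359512 peg-keeper 107.123071996911
```

>>> play_rows(steps=[0,-0.336,0,0,0,0,1,0,-0.336,0,0,0,0,1,0,-0.336,0.3,0,0,0.196,1,0,0,0.4,0,0,0,1,0,0,0.4,0,0,0,1,0,0,0.4,0,0,0,1,0,0,0.4,0,0,0,1,0,0,0.4,0,0,0,1,0,0,0.4,0,0,0,1,0,0,0,0,0,0,1])

```text
t: 7.33
position: [0.4755, 0.0426, 0.0491]
tcp_rot: [-0.0, 0.993, 0.114, -0.007]
ft_force: [-0.5, -0.2, 0.1]
grip_width: -0.0002
grip_force: 0.0
```

>>> play_rows(steps=[0,0,0,0,0,0,1,0,0,0,0,0,0,1])

```text
t: 7.5
position: [0.4813, 0.0425, 0.0558]
tcp_rot: [-0.0, 0.994, 0.114, -0.0]
ft_force: [-0.3, -0.7, -0.6]
grip_width: -0.0
grip_force: 0.0
```

>>> play_rows(steps=[0.12,-0.04,0,0,0,0,1,0.07,0,0,0,0,0,1,0.045,0,0,0,0,0,1,0.045,0,0,0,0,0,1,0.04,0,0,0,0,0,1,0,0,0,0,0,0,1,0,0,0,0,0,0,1])

```text
t: 8.08
position: [0.5064, 0.051, 0.0555]
tcp_rot: [0.0, 0.994, 0.113, 0.001]
ft_force: [-0.2, 0.6, 0.0]
grip_width: 0.0002
grip_force: 0.0
```

>>> play_rows(steps=[-0.15,0,0,0,0,0,1,-0.1,0,-0.3,0,0,0,1,0,0,-0.4,0,0,0,1,0,0,-0.4,0,0,0,1,0,0.35,-0.4,0,0,0,1,0,0.35,-0.4,0,0,0,1,0,0.35,-0.4,0,0,0,1,0,0.35,-0.4,0,0,0,1,0,0,0,0,0,0,1,0,0,0,0,0,0,1])

```text
t: 8.92
position: [0.5123, -0.0618, 0.2706]
tcp_rot: [0.001, 0.994, 0.112, 0.002]
ft_force: [-1.0, -0.4, -0.6]
grip_width: -0.0
grip_force: 0.0
```

>>> play_rows(steps=[0,0.35,0,0,0,0,1,0,0.25,0,0,0,0,1,0,0,0,0,0,0,1,0,0,0,0,0,0,1,0,0,0,0,0,0,1])

```text
t: 9.33
position: [0.5208, -0.1062, 0.2674]
tcp_rot: [-0.001, 0.994, 0.113, -0.001]
ft_force: [0.2, 0.9, 0.3]
grip_width: 0.0003
grip_force: 0.0
```

Run:
```python
from h import *
s=read_state();print(s['t'],s['position'],s['tcp_rot'],s['ft_force'])
w=wrist();cv2.imwrite('pics/w5.png',w['pixels'][:,:,::-1])
```

```text
9.3333 [ 0.52080978 -0.10617006  0.26741983] [-6.19238833e-04  9.93578610e-01  1.13136037e-01 -1.18314779e-03] [0.19064199 0.88836231 0.30586594]
```

View pics/w5.png

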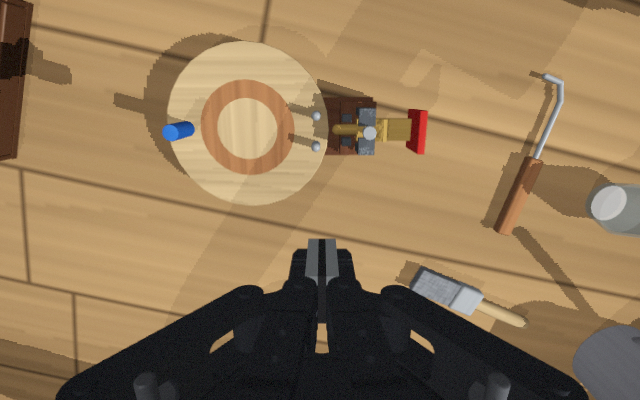

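Posts at (317,117) and (316,147), so midway is at row about 132. The bolt tip is at (337,130), pin (370,132) and pad (418,132). The line looks straight, so I put numbers on it.

Run:
```python
from h import *
np.set_printoptions(precision=4,suppress=True)
w=wrist();p=w['pixels']
an=lambda v:np.degrees(np.arctan2(v[1],v[0]))
g=cv2.cvtColor(p,cv2.COLOR_RGB2HSV).astype(int)
m=(g[...,1]<70)&(g[...,2]>90)
def c(x0,y0,x1,y1):
    k=np.zeros_like(m);k[y0:y1,x0:x1]=1;return cen(m&k)
P=[c(309,110,324,123),c(309,141,323,153),c(362,124,378,140)];print(P)
k=[plane(w,q[0],z)[:2] for q,z in zip(P,(.064,.064,.088))]
kp=(k[0]+k[1])/2;pin=k[2];b=cen(mask(w,'blue',(155,110,200,150)));pg=plane(w,b[0],.064)[:2]
bt=plane(w,(336,130),.052)[:2]
u=cen(mask(w,'red',(400,100,435,165)));rd=plane(w,u[0],.07)[:2];ax=np.array([.5427,-.0118])
print('peg',pg,'kp',kp,'bolt',bt,'pin',pin,'red',rd,u,np.linalg.norm(k[0]-k[1]),np.linalg.norm(pg-kp))
print('peg-kp',an(pg-kp),'posts n',an(k[0]-k[1])+90,'pin',an(ax-pin),'red',an(ax-rd),'bolt',an(ax-bt))
ys,xs=np.nonzero(mask(w,'red',(400,100,435,165)))
# pad top edge direction
rows=[(xs[ys==r].max(),r) for r in range(ys.min()+3,ys.max()-2)]
e=np.array([plane(w,q,.088)[:2] for q in rows]);f=np.polyfit(e[:,0],e[:,1],1);print('pad edge normal',90+np.degrees(np.arctan(f[0])))
```

```text
[(array([315.825, 115.6  ]), 80, (np.int64(311), np.int64(320), np.int64(111), np.int64(121))), (array([315.4819, 146.3976]), 83, (np.int64(311), np.int64(320), np.int64(141), np.int64(151))), (array([369.2973, 132.0703]), 185, (np.int64(362), np.int64(376), np.int64(124), np.int64(139)))]
peg [0.527  0.0567] kp [ 0.5599 -0.0906] bolt [ 0.5651 -0.1126] pin [ 0.5739 -0.1436] red [ 0.5861 -0.1962] (array([417.3691, 130.3262]), 699, (np.int64(406), np.int64(427), np.int64(109), np.int64(153))) 0.033065652900790395 0.15087519730293092
peg-kp 102.5904520877843 posts n 102.04499364676654 pin 103.31353030317607 red 103.24547026666897 bolt 102.50536307360251
pad edge normal 102.50612721070709
```

Aligned within 0.6° of the stand axis (about 103°). Now to the pad.

>>> play_rows(steps=[0.133,0.447,0,0,0,0,1,0.133,0.447,0,0,0,0,1,0.133,0.447,0,0,0,0,1,0.133,0.447,0,0,0,0,1,0,0,0,0,0,-0.23,1,0,0,0,0,0,-0.23,1,0,0,0,0,0,-0.23,1,0,0,0,0,0,-0.23,1,0,0,0,0,0,-0.23,1,0,0,0,0,0,-0.23,1])

```text
t: 10.27
position: [0.5953, -0.2359, 0.2683]
tcp_rot: [-0.0, 0.888, 0.46, -0.0]
ft_force: [1.1, -1.5, -1.0]
grip_width: 0.0001
grip_force: 0.0
```

>>> play_rows(steps=[0,0,0,0,0,-0.23,1,0,0,0,0,0,-0.23,1,0,0,0,0,0,-0.23,1,0,0,0,0,0,-0.23,1,0,0,0,0,0,-0.23,1,0,0,0,0,0,-0.23,1,0,0,0,0,0,-0.23,1,0,0,0,0,0,0,1,0,0,0,0,0,0,1])

```text
t: 11.02
position: [0.5954, -0.2362, 0.2685]
tcp_rot: [-0.0, 0.626, 0.78, 0.0]
ft_force: [-0.2, -0.1, 0.5]
grip_width: 0.0001
grip_force: 0.0
```

>>> play_rows(steps=[0,0,0.376,0,0,0,1,0,0,0.376,0,0,0,1,0,0,0.376,0,0,0,1,0,0,0.376,0,0,0,1,0,0,0.376,0,0,0,1,0,0,0.376,0,0,0,1,0,0,0.376,0,0,0,1,0,0,0,0,0,0,1,0,0,0,0,0,0,1])

```text
t: 11.77
position: [0.5942, -0.2362, 0.0569]
tcp_rot: [-0.002, 0.626, 0.78, -0.001]
ft_force: [-1.0, -0.5, 0.5]
grip_width: -0.0001
grip_force: 0.0
```

Run:
```python
from h import *
s=read_state();print(s['t'],s['position'],s['tcp_rot'],s['ft_force'])
w=wrist();cv2.imwrite('pics/w6.png',w['pixels'][:,:,::-1])
```

```text
11.7667 [ 0.59424629 -0.23624883  0.05685479] [-1.86754504e-03  6.25512230e-01  7.80211964e-01 -5.03502206e-04] [-1.03122671 -0.46974755  0.50929689]
```

View pics/w6.png

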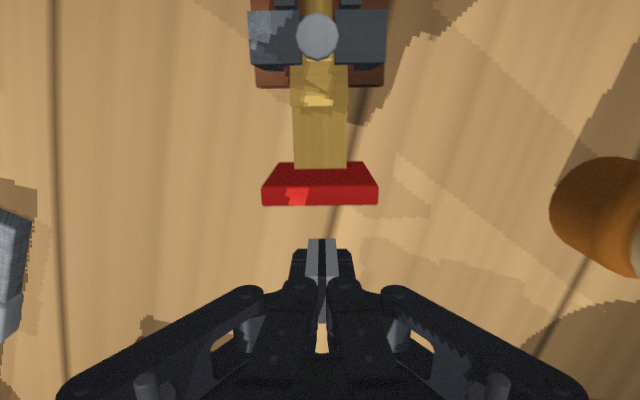

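Pad face is centred ahead of the tips (pad 262–378, tips at 322). Gap about 25 mm, so about 67 mm to the stop.

>>> play_rows(steps=[0.1,0,0,0,0,0,1,0.1,0,0,0,0,0,1,0.1,0,0,0,0,0,1,0.08,0,0,0,0,0,1,0.08,0,0,0,0,0,1,0.08,0,0,0,0,0,1,0.08,0,0,0,0,0,1,0.08,0,0,0,0,0,1,0.05,0,0,0,0,0,1,0,0,0,0,0,0,1])

```text
t: 12.65
position: [0.583, -0.1787, 0.0595]
tcp_rot: [0.002, 0.624, 0.781, -0.0]
ft_force: [-0.0, -5.5, 4.0]
grip_width: -0.0001
grip_force: 3.1
```

>>> play_rows(steps=[0.03,0,0,0,0,0,1,0.03,0,0,0,0,0,1,0,0,0,0,0,0,1])

```text
t: 12.9
position: [0.582, -0.1744, 0.0596]
tcp_rot: [0.002, 0.624, 0.781, -0.0]
ft_force: [-0.5, -6.9, 4.1]
grip_width: 0.0001
grip_force: 3.4
```

>>> play_rows(steps=[0.025,0,0,0,0,0,1,0.025,0,0,0,0,0,1,0,0,0,0,0,0,1])

```text
t: 13.15
position: [0.5811, -0.1707, 0.0596]
tcp_rot: [0.002, 0.624, 0.781, -0.0]
ft_force: [-1.5, -7.8, 4.2]
grip_width: 0.0001
grip_force: 3.6
```

>>> play_rows(steps=[0.025,0,0,0,0,0,1,0,0,0,0,0,0,1])

```text
t: 13.32
position: [0.5808, -0.1692, 0.0596]
tcp_rot: [0.002, 0.624, 0.781, -0.0]
ft_force: [-0.6, -9.3, 3.7]
grip_width: 0.0001
grip_force: 4.4
```

>>> play_rows(steps=[0.025,0,0,0,0,0,1,0,0,0,0,0,0,1])

```text
t: 13.48
position: [0.5808, -0.1691, 0.0597]
tcp_rot: [0.003, 0.624, 0.781, -0.001]
ft_force: [-1.2, -18.1, 1.5]
grip_width: -0.0001
grip_force: 8.9
```

>>> play_rows(steps=[0.025,0,0,0,0,0,1,0,0,0,0,0,0,1])

```text
t: 13.65
position: [0.5809, -0.1689, 0.0598]
tcp_rot: [0.005, 0.624, 0.781, -0.001]
ft_force: [-0.1, -27.9, 0.1]
grip_width: -0.0
grip_force: 13.3
```

At the stop: the force climbs and the position has stopped changing. I back off 60 mm and look.

>>> play_rows(steps=[-0.05,0,0,0,0,0,1,-0.08,0,0,0,0,0,1,-0.08,0,0,0,0,0,1,-0.1,0,0,0,0,0,1,-0.15,0,0,0,0,0,1,-0.15,0,0,0,0,0,1,-0.15,0,0,0,0,0,1,0,0,0,0,0,0,1])

```text
t: 14.32
position: [0.5931, -0.2256, 0.0583]
tcp_rot: [0.001, 0.625, 0.78, 0.0]
ft_force: [1.1, 0.1, -0.4]
grip_width: -0.0
grip_force: 0.0
```

>>> play_rows(steps=[0,0,-0.38,0,0,0,1,0,0,-0.38,0,0,0,1,0,0,-0.38,0,0,0,1,0,0,-0.38,0,0,0,1,0.3,0,-0.38,0,0,0,1,0.3,0,-0.3,0,0,0,1,0.3,0,0,0,0,0,1,0.3,0,0,0,0,0,1,0,0,0,0,0,0,1,0,0,0,0,0,0,1])

```text
t: 15.15
position: [0.5709, -0.1286, 0.2343]
tcp_rot: [-0.0, 0.624, 0.781, -0.0]
ft_force: [0.4, -0.1, 0.5]
grip_width: 0.0004
grip_force: 0.0
```

Run:
```python
from h import *
s=read_state();print(s['t'],s['position'],s['tcp_rot'],s['ft_force'])
w=wrist();cv2.imwrite('pics/w7.png',cv2.resize(w['pixels'][0:260,180:460,::-1],None,fx=2,fy=2))
```

```text
15.15 [ 0.57087573 -0.12862552  0.23425321] [-1.53669615e-04  6.23922579e-01  7.81486142e-01 -4.84782902e-05] [ 0.39829019 -0.08035849  0.45880414]
```

View pics/w7.png

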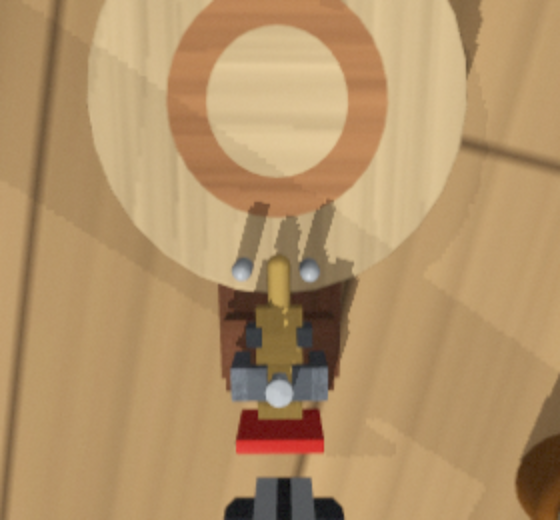

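The bolt tip (crop 278,257) stands between the posts (242,269) and (309,269). The pad has come back partway and is held near the bridge, so the slide is latched at mid. One number to confirm, then I hand in.

Run:
```python
from h import *
w=wrist();ys,xs=np.nonzero(mask(w,'red',(290,195,350,232)));ax=np.array([.5427,-.0118])
u=(xs.mean(),(ys.min()+ys.max())/2);p=plane(w,u,.078)[:2];D=np.linalg.norm(p-ax);print('pad dist',D,'(expect ~.164 latched, .189 out)')
if D<.178: print(job_done())
```

```text
pad dist 0.15919082415887023 (expect ~.164 latched, .189 out)
the job is handed in; nothing more can be done
None
```

I turned the disc so the posts line up with the bolt's path to within about 1°, pushed the pad to its stop and released it. The slide is latched at mid with the bolt between the posts, and I handed the job in at about 15 s.

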